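Clamp the cleaner jug and take off its safety cap

TASK

The cleaner jug swivels in its holder, so first move the spring clamp from the wooden rack onto the jug's flat grip, seated down over both the grip and the holder's upright steel plate so that it pinches the two together, and let go of it. Then press the jug's push-and-turn safety cap down, twist it anticlockwise about a quarter turn while it is down, and lift it off. Finish still holding the cap level, about 10 cm straight up above the jug, with the clamp still on, the jug not swivelled and everything else left where it was.

Things in the scene. Friction and masses are not known exactly. Their poses are not given: they have to be found in the camera images.
- holder: Dark steel jug holder fixed to the table, base 150 x 150 x 8 mm with a 30 mm high round rim for the jug. Origin: on the table surface, on the jug's upright axis. z up; -y points out along the jug's grip and the upright plate.
- plate: Upright steel plate fixed to the holder: 5 mm thick, 55 mm long, top edge 125 mm above the table, from 65 to 120 mm out from the jug's axis along the holder's -y. Same frame as the holder; it fills x -5 to 0 mm.
- jug: White cleaner jug in the holder, radius 55 mm; shoulder slopes from 120 to 146 mm height. Swivels anticlockwise seen from above, almost freely, unless clamped. Its flat grip is 5 mm thick, lies against the plate's +x face (x 0 to 5 mm), runs 50 to 115 mm out along -y, top edge level with the plate's. Origin and axes as the holder's while not swivelled.
- jug_grip (a point): Middle of the top edge of the jug's grip, 90 mm out from the jug's axis, 125 mm above the table; moves with the jug.
- jug_mouth (a point): Centre of the top of the jug's neck, on the jug's axis, 172 mm above the table, 12 mm above the closed cap's origin; axes as the jug's. The pressed cap turns anticlockwise seen from above about this axis: it is free between 0.95 and 2.1 rad (aim for 1.4), then lifts straight off. Clockwise it is blocked.
- clip_point (a point): Where the clamp goes: middle of the common top edge of plate and grip (together 10 mm thick), 90 mm out from the jug's axis, 125 mm above the table. x is across the plates (the direction in which the jaws pinch), y along the edge, z up. Fixed.
- rack: Wooden block 110 x 100 x 20 mm with an upright board 10 mm thick and 90 mm long (along y), top edge 125 mm above the table; the clamp starts clipped on this edge. Origin: underside centre, on the table. Fixed.
- clamp: Spring clamp like a large clothes peg, 24 mm wide (its y), about 100 g. Origin in the middle of the pivot; z up along the handles, x the closing direction. Black handles reach from 2 to 48 mm above the origin and splay to about 50 mm overall at the top when on a 10 mm edge. Jaws reach 42 mm below the origin; seated, the crotch rests on the edge, origin 8 mm above it.
- clamp_jaw (a joint): Opening of the clamp, rad: 0 gripping 10 mm, -0.2 shut on nothing, 0.5 fully open at a stop. Squeezing the handles along the clamp's x with about 15 N brings them parallel at that stop, about 33 mm overall, with the jaws about 28 mm apart. On a 10 mm edge the flat rubber jaw pads, 16 to 42 mm below the pivot, pinch with about 6 N.
- cap: Round grey ribbed safety cap on the jug's neck, 54 mm outer diameter, 27 mm high, 35 g. Origin: centre of its lower rim, z up; closed, it is 160 mm above the table (cap top 187). To turn it must be pressed down 5.5 mm or more (best 8, bottoms at 10) against a spring, 6 N rising to 10 N. It is loose on the neck by about 2.5 mm sideways.
- spray_can: Bystander: blue spray can, 56 mm diameter, 170 mm high. Origin underside centre.
- carton: Bystander: cardboard carton 100 x 140 x 80 mm. Origin underside centre.
- jar: Bystander: amber jar, 60 mm diameter, 80 mm high. Origin underside centre.
- wrench: Bystander: steel wrench 170 mm long, lying along its x.
- filter: Bystander: white filter canister, 76 mm diameter, 90 mm high. Origin underside centre.
- parts_box: Bystander: white parts box 90 x 60 x 45 mm. Origin underside centre.
Things that resemble listed ones, but are neither listed nor needed, are in the scene too. Leave any pink look-alike of the clamp alone.

How it is judged (in metres and radians):
On the way, in this order (a step that is already met when the one before it is completed fails the run):
1. the clamp is seated over the plate and the jug's grip, pinching both, and released (horizontal distance between clamp and clip_point below 0.022 m and z of clamp in the frame of clip_point between 0 and 0.02 m and angle between clamp's own z axis and vertical below 0.35 rad and contact force between clamp and plate above 1 N and contact force between clamp and jug above 1 N and contact force between the fingers and clamp below 0.3 N and distance of jug_grip from where it was at the start of the episode below 0.012 m), for 0.2 s.
2. the cap is pressed down on the neck by at least 5 mm (z of cap in the frame of jug_mouth below -0.017 m and horizontal distance between cap and jug_mouth below 0.006 m and contact force between the fingers and cap above 1 N), for 0.1 s.
At the end, for the whole second after the job is handed in: Fingers hold the cap still, level within 0.3 rad, rim 50-200 mm above the mouth, within 50 mm of its axis, touching neither jug nor clamp. Clamp released within 22 mm of clip point, origin 0-20 mm above edge, tilt under 0.35 rad, over 1 N on plate and grip; grip moved under 12 mm (all of step 1 and z of cap in the frame of jug_mouth between 0.05 and 0.2 m and horizontal distance between cap and jug_mouth below 0.05 m and angle between cap's own z axis and vertical below 0.3 rad and linear speed of cap below 0.03 m/s and contact force between the fingers and cap above 2 N and contact force between cap and jug below 0.1 N and contact force between cap and clamp below 0.1 N); the arm keeps its last pose, push and grip.
It fails at once if a bystander is pushed more than 30 mm away (distance of any of spray_can, carton, jar, wrench, filter, parts_box from where it was at the start of the episode above 0.03 m).
It also fails if it takes over 61 s, if anything falls off the work surface, if the arm or the gripper's body presses on something with over 40 N, if the wrist force passes 120 N, or if a joint passes its speed limit or range.

ROBOT

A 7-joint arm with a two-finger parallel gripper is mounted at the origin on the work surface. World frame = base frame: x ahead of the robot, y to its left, z up, the work surface at z = 0. Lengths are in mm, angles in rad, forces in N, time in s.
With the tool pointing down it reaches from about 425 to 1025 mm from the base axis. Payload 3.6 kg.
Tool frame: the origin (TCP) lies between the finger pads; the fingertips stand 22 mm ahead of it and the grasp point (between the pads) lies 3 mm ahead of it; z points along the fingers, y is the direction in which the jaws open and shut (so a half turn about z gives the same grasp; the last joint's range is limited). The gripper opens to 85 mm and grips with 20 to 120 N. Pads are 22 mm wide; open, the fingers measure 114 mm over their backs; the gripper's body (76 mm by 85 mm) begins 54 mm behind the grasp point. The pads swing forward as they close: fully open they stand 13 mm farther back than shut.
Start: joints at [1.125, 0.591, 0.048, 1.609, -0.033, 0.943, -0.034], TCP at [249.829, -680.599, 253.302] pointing down, gripper open.
Joint ranges: [-2.69, 2.69], [-0.47, 2.24], [-1.27, 1.36], [0.19, 2.51], [-1.53, 4.68], [0.08, 2.07], [-3.09, 3.09]. Speed limits (rad/s): [2.57, 2.57, 3.14, 3.14, 3.14, 3.14, 3.14].

INTERFACE

Orientations are given as [roll, pitch, yaw] about the fixed x, y, z axes, in that order (R = Rz(yaw) Ry(pitch) Rx(roll)).
In Python, from workcell import get_obs, viewer, robot gives the robot as it stands.
- The arm moves only by the tool servo_tool, never from a script. Its argument "commands" is a list of rows, each a list of 7 numbers: the shift along the tool's x, y, z in cm, then the turn, a rotation vector about the tool's x, y, z in degrees, then the opening in per cent of the stroke, from 0 (shut) to 100 (fully open). A call has 1 to 12 rows; each row shifts and turns the commanded pose from where the row before left it, along the tool's axes as they then stand; what a row does not reach is not made up. A row lasts 1/12 s, in which the tool goes at most 41.7 mm and 7.16 degrees, less where a joint would pass 70% of its speed; a pose out of reach is approached as far as the arm can. A call is refused whole if a number of a shift passes 4.17 or a number of a turn 7.16, either way. A call with a gripper value outside its range is refused whole. The fingers move at their own pace and stop on an object; "squeeze" is the grip in N (left out, the last holds). Time passes only in rows, so rows that do not move let the fingers close. It gives the time, the measured TCP pose, the force and the opening at its end, in the units of the state.
- get_obs(): the state, without advancing time (a new reading comes with each control period).
- viewer.camera(name): name is "side" or "top"; returns a dict with "img" (420x560x3 uint8, blue, green, red), "vertical_fov" (degrees; the focal length in pixels is half the picture's height over the tangent of half this angle, whatever the lens; pixels are square), "cx", "cy" (the principal point, pixels), "world_from_camera" (4x4, takes a point from camera to world coordinates). Camera axes: x right, y down, z forward; pixel columns grow to the right and rows downward; lengths in mm; the calibration is good to about 2 mm. A picture is of the moment at which its call begins. There is no depth.
- robot.hand_in(): hands the job in, once; it reports no verdict.
The state is a dict: "clock": time; "joint_positions": joint angles; "joint_vel": joint speeds; "joint_torque": joint torques, N m; "tcp_pos": TCP position; "tcp_rot": TCP orientation; "wrist_force": force on the tool from outside, world axes, zero at the start; "wrist_torque": the same for the moment, N m; "gripper_width": finger opening in mm.
Only numpy, scipy, OpenCV 4.12 (cv2) and the standard library are available. Lean on these libraries where they do the work, as an engineer would, in place of code of your own. Each camera call takes 0.05 s, during which the arm holds its last target. There are 200 camera calls.

## Working session

There is one attempt and no reset: what is moved stays moved. The work goes in short steps, Python scripts to look and compute and a tool call to move; the robot and the scene stay as the last step left them, time stands still between calls to the robot, and variables do not carry over. Pictures are saved under pics/ and viewed, on a budget of 10 in all, crops included, one or two more only if the job needs it, and the job is handed in when it is done.

Besides the shell and the picture viewer there is one more tool, called by a JSON object that holds its "fn" and its "kwargs". servo_tool: Moves the arm, as the interface text tells. Its arguments: {"type":"object","properties":{"commands":{"type":"array","items":{"type":"array","items":{"type":"number"}}},"squeeze":{"type":"number"}},"required":["commands"]}

```bash
mkdir -p pics; ls
cat > h.py <<'E'
import numpy as np,cv2,pickle
from workcell import get_obs,viewer,robot
def snap(n,f):
    c=viewer.camera(n);cv2.imwrite(f'pics/{f}.png',c['img']);pickle.dump(c,open(f'pics/{f}.pkl','wb'));return c
def load(f): return pickle.load(open(f'pics/{f}.pkl','rb'))
def ray(c,u,v):
    f=c['img'].shape[0]/2/np.tan(np.radians(c['vertical_fov'])/2)
    T=np.array(c['world_from_camera']);d=T[:3,:3]@np.array([(u-c['cx'])/f,(v-c['cy'])/f,1]);return T[:3,3],d
def atz(c,u,v,z):
    o,d=ray(c,u,v);return o+d*(z-o[2])/d[2]
def proj(c,p):
    f=c['img'].shape[0]/2/np.tan(np.radians(c['vertical_fov'])/2)
    T=np.array(c['world_from_camera']);q=T[:3,:3].T@(np.array(p)-T[:3,3]);return np.array([c['cx']+f*q[0]/q[2],c['cy']+f*q[1]/q[2]])
E
python3 - <<'E'
from h import *
for n in('top','side'):
    c=snap(n,n+'0');print(n,c['vertical_fov'],c['cx'],c['cy'],np.round(c['world_from_camera'],3).tolist())
    print({k:v for k,v in c.items() if k!='img' and k not in('vertical_fov','cx','cy','world_from_camera')})
print(get_obs())
E
```

```text
pics
top 49.54559395668398 279.10606255650566 202.17162121726304 [[0.002, -0.993, 0.121, 432.959], [-1.0, -0.003, -0.008, -25.227], [0.009, -0.121, -0.993, 1099.661], [0.0, 0.0, 0.0, 1.0]]
{}
side 52.046810502050505 276.0382744522239 212.12585399312601 [[-0.859, -0.327, 0.395, 151.436], [-0.513, 0.553, -0.657, 593.887], [-0.004, -0.767, -0.642, 758.11], [0.0, 0.0, 0.0, 1.0]]
{}
{'clock': 0.1, 'joint_positions': array([ 1.1255314 ,  0.59203126,  0.0483134 ,  1.60969197, -0.03330719,
        0.94267327, -0.03368825]), 'joint_vel': array([-0.00147934, -0.00232284,  0.00259187, -0.00195885,  0.00019422,
       -0.00206967, -0.00034427]), 'joint_torque': array([ 5.12224171e-03, -5.49999368e+01,  1.55326221e+00, -1.98825610e+01,
        9.73417569e-03,  3.76181910e-03,  2.69922521e-05]), 'tcp_pos': array([ 249.57245539, -679.95305685,  252.25338877]), 'tcp_rot': array([-3.13959702e+00,  1.12227960e-04,  3.51845357e-01]), 'wrist_force': array([-0.63894684, -0.76157283, -0.71803968]), 'wrist_torque': array([-0.00638353, -0.0082478 , -0.03320356]), 'gripper_width': 85.39531695980018}
```

View pics/top0.png

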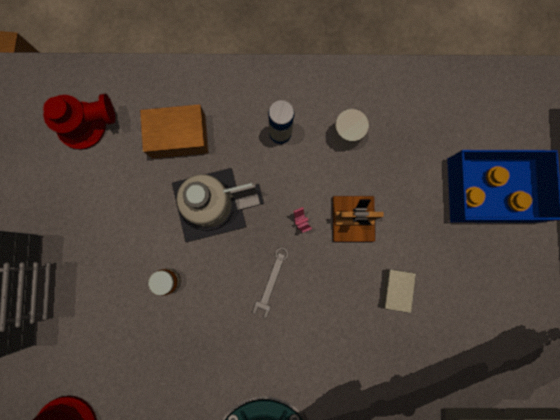

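View pics/side0.png

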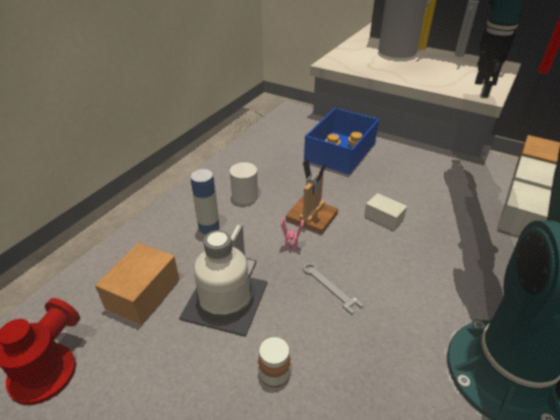

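The top view shows the jug at (205,200), with its cap at (197,195) and the grip pointing right to about (255,188). The rack is at (355,218), with the black-handled clamp on its board. The clamp candidates are the pink one lying at (302,221), which is the look-alike, and the black one on the rack at (362,215), which fits the description. I'll confirm that in an enlarged crop.

Run:
```python
from h import *
a=load('top0')['img'];b=load('side0')['img']
def cr(i,x,y,w,h): return cv2.resize(i[y:y+h,x:x+w],(400,300),interpolation=cv2.INTER_CUBIC)
# 80x60 ->x5
o=np.vstack([np.hstack([cr(a,165,160,100,75),cr(a,315,180,80,60)]),np.hstack([cr(b,180,220,100,75),cr(b,270,155,100,75)])])
cv2.imwrite('pics/crop1.png',cv2.convertScaleAbs(o,alpha=1.5))
```

```text
(no output)
```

View pics/crop1.png

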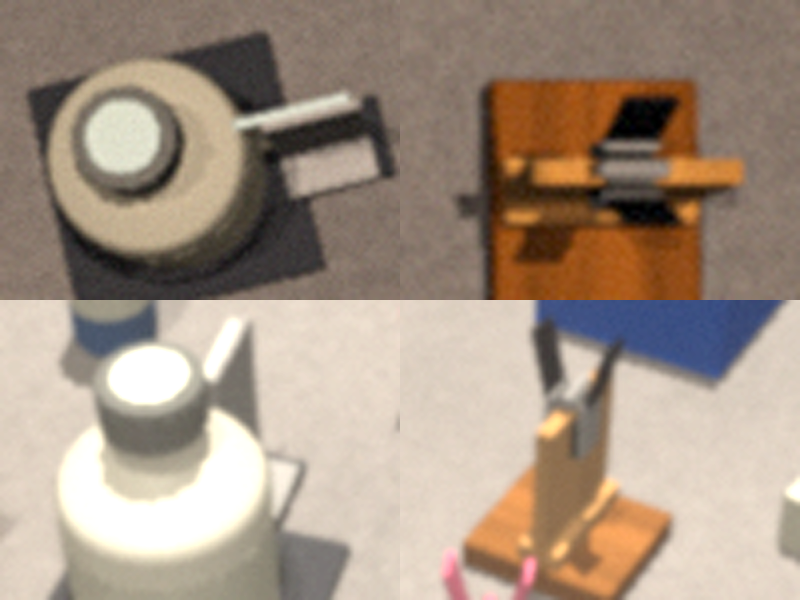

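The crop confirms it: the grey clamp with black handles sits on the rack's board at full-image (362,214), and the pink one is a different object. The jug's white grip strip runs from about (224,191) to (254,184.5), with the dark plate beside it on the -x side.

Run:
```python
from h import *
c=load('top0');s=load('side0')
J=lambda u,v,z:atz(c,165+u/4,160+v/4,z)
K=lambda u,v,z:atz(c,315+(u-400)/5,180+v/5,z)
np.set_printoptions(precision=1,suppress=True)
print('cap',J(124,137,187))
P=[J(28,92,8),J(268,32,8),J(325,268,8)];print('base',P,np.linalg.norm(P[1]-P[0]),np.linalg.norm(P[2]-P[1]),(P[0]+P[2])/2)
a,b=J(237,124,125),J(355,98,125);print('grip',a,b,np.linalg.norm(b-a),np.degrees(np.arctan2(*(b-a)[:2])))
print('board',K(535,172,125),K(745,172,125),'base',K(490,80,20),K(697,82,20),K(697,300,20))
print('clamp pivot',K(633,170,133),'handles',K(655,98,172),K(645,222,172))
# side: triangulate
print('side cap', atz(s,180+150/4,220+375/4,187))
print('side pivot', atz(s,270+(570-400)/4,155+(385-300)/4,133))
print('side grip end', atz(s,180+240/4,220+(320-300)/4,125))
```

```text
cap [560. 135. 187.]
base [array([612.3, 225.2,   8. ]), array([649.7,  80.4,   8. ]), array([505.9,  44.2,   8. ])] 149.5727065925413 148.2965319079128 [559.1 134.7   8. ]
grip [575.9  85.1 125. ] [590.3  21.5 125. ] 65.244463549089 167.21783443296795
board [ 525.8 -169.1  125. ] [ 526.  -259.7  125. ] base [ 580.  -163.6   20. ] [ 579.4 -263.    20. ] [ 475.1 -260.5   20. ]
clamp pivot [ 526.  -209.8  133. ] handles [ 552. -212.  172.] [ 500.9 -206.9  172. ]
side cap [453.4 277.  187. ]
side pivot [ 529.4 -212.6  133. ]
side grip end [587.2  25.  125. ]
```

Both cameras agree within 3 mm. The jug axis is at (560,135) with yaw about 14.3°, so the clip point is at (582,48,125). The clamp is at (526,-210,133), pinching along world x. First I move above the rack.

{"fn": "servo_tool", "kwargs": {"commands": [[1.76, -1.44, 0, 0, 0, 0, 100], [1.76, -1.44, 0, 0, 0, 0, 100], [1.76, -1.44, 0, 0, 0, 0, 100], [1.76, -1.44, 0, 0, 0, 0, 100], [1.76, -1.44, 0, 0, 0, 0, 100], [1.76, -1.44, 0, 0, 0, 0, 100], [1.76, -1.44, 0, 0, 0, 0, 100], [1.76, -1.44, 0, 0, 0, 0, 100], [1.76, -1.44, 0, 0, 0, 0, 100], [1.76, -1.44, 0, 0, 0, 0, 100], [1.76, -1.44, 0, 0, 0, 0, 100], [1.76, -1.44, 0, 0, 0, 0, 100]], "squeeze": 30}}

```text
clock: 1.1
tcp_pos: [388.7, -444.3, 252.9]
tcp_rot: [-3.141, 0.0, 0.352]
wrist_force: [1.1, -0.3, -0.1]
gripper_width: 85.3
```

{"fn": "servo_tool", "kwargs": {"commands": [[1.76, -1.44, 0, 0, 0, 0, 100], [1.76, -1.44, 0, 0, 0, 0, 100], [1.76, -1.44, 0, 0, 0, 0, 100], [1.76, -1.44, 0, 0, 0, 0, 100], [1.76, -1.44, 0, 0, 0, 0, 100], [1.76, -1.44, 0, 0, 0, 0, 100], [1.76, -1.44, 0, 0, 0, 0, 100], [1.76, -1.44, 0, 0, 0, 0, 100], [1.76, -1.44, 0, 0, 0, 0, 100], [1.76, -1.44, 0, 0, 0, 0, 100], [1.76, -1.44, 0, 0, 0, 0, 100], [1.76, -1.44, 0, 0, 0, 0, 100]]}}

```text
clock: 2.1
tcp_pos: [527.4, -209.5, 253.0]
tcp_rot: [-3.141, 0.001, 0.352]
wrist_force: [0.5, -0.9, 0.4]
gripper_width: 85.3
```

{"fn": "servo_tool", "kwargs": {"commands": [[0, 0, 0, 0, 0, -7, 100], [0, 0, 0, 0, 0, -7, 100], [0, 0, 0, 0, 0, -7, 100], [0, 0, 0, 0, 0, -7, 100], [0, 0, 0, 0, 0, -7, 100], [0, 0, 0, 0, 0, -7, 100], [0, 0, 0, 0, 0, -7, 100], [0, 0, 0, 0, 0, -7, 100], [0, 0, 0, 0, 0, -7, 100], [0, 0, 0, 0, 0, -6.8, 100], [0, 0, 0, 0, 0, 0, 100], [0, 0, 0, 0, 0, 0, 100]]}}

```text
clock: 3.1
tcp_pos: [526.9, -210.7, 252.9]
tcp_rot: [-3.141, -0.0, 1.567]
wrist_force: [0.5, -0.0, 0.0]
gripper_width: 85.5
```

{"fn": "servo_tool", "kwargs": {"commands": [[0, 0, 1.4, 0, 0, 0, 100], [0, 0, 1.4, 0, 0, 0, 100], [0, 0, 1.4, 0, 0, 0, 100], [0, 0, 1.4, 0, 0, 0, 100], [0, 0, 1.4, 0, 0, 0, 100], [0.1, -0.1, 1.4, 0, 0, 0, 100], [0, 0, 0, 0, 0, 0, 100], [0, 0, 0, 0, 0, 0, 100]]}}

```text
clock: 3.77
tcp_pos: [525.7, -209.3, 168.8]
tcp_rot: [-3.14, -0.0, 1.569]
wrist_force: [-0.3, 0.8, 1.5]
gripper_width: 85.5
```

Run:
```python
from h import *
a=snap('top','t1')['img'];b=snap('side','s1')['img']
f=lambda i:cv2.convertScaleAbs(cv2.resize(i,(400,400),interpolation=cv2.INTER_CUBIC),alpha=1.5)
cv2.imwrite('pics/v1.png',np.hstack([f(a[165:265,310:410]),f(b[130:250,260:380])]))
```

```text
(no output)
```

View pics/v1.png

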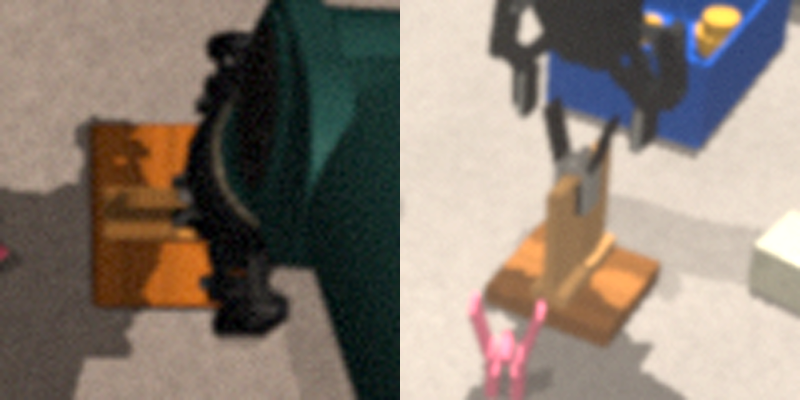

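The side view shows the open fingers straddling the black handles, one on each side, near (525,90) and (645,130) in the crop. I lower 3 mm and squeeze.

{"fn": "servo_tool", "kwargs": {"commands": [[0, 0, 0.3, 0, 0, 0, 60], [0, 0, 0, 0, 0, 0, 50], [0, 0, 0, 0, 0, 0, 40], [0, 0, 0, 0, 0, 0, 20], [0, 0, 0, 0, 0, 0, 20], [0, 0, 0, 0, 0, 0, 20], [0, 0, 0, 0, 0, 0, 20], [0, 0, 0, 0, 0, 0, 20], [0, 0, 0, 0, 0, 0, 20], [0, 0, 0, 0, 0, 0, 20]], "squeeze": 35}}

```text
clock: 4.7
tcp_pos: [530.5, -210.4, 169.6]
tcp_rot: [3.132, 0.002, 1.57]
wrist_force: [0.6, 0.0, 12.1]
gripper_width: 31.2
```

{"fn": "servo_tool", "kwargs": {"commands": [[0, 0, 0, 0, 0, 0, 20], [0, 0, -0.3, 0, 0, 0, 20], [0, 0, -0.5, 0, 0, 0, 20], [0, 0, -0.5, 0, 0, 0, 20], [0, 0, -1, 0, 0, 0, 20], [0, 0, -1.5, 0, 0, 0, 20], [0, 0, -2, 0, 0, 0, 20], [0, 0, -2, 0, 0, 0, 20], [0, 0, -2, 0, 0, 0, 20], [0, 0, 0, 0, 0, 0, 20], [0, 0, 0, 0, 0, 0, 20]]}}

```text
clock: 5.62
tcp_pos: [526.6, -209.8, 265.5]
tcp_rot: [3.139, 0.001, 1.57]
wrist_force: [0.3, -0.3, -0.4]
gripper_width: 31.2
```

Run:
```python
from h import *
a=snap('top','t2')['img'];b=snap('side','s2')['img']
f=lambda i:cv2.convertScaleAbs(cv2.resize(i,(400,500),interpolation=cv2.INTER_CUBIC),alpha=1.5)
cv2.imwrite('pics/v2.png',np.hstack([f(a[165:265,310:390]),f(b[85:210,260:360])]))
```

```text
(no output)
```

View pics/v2.png

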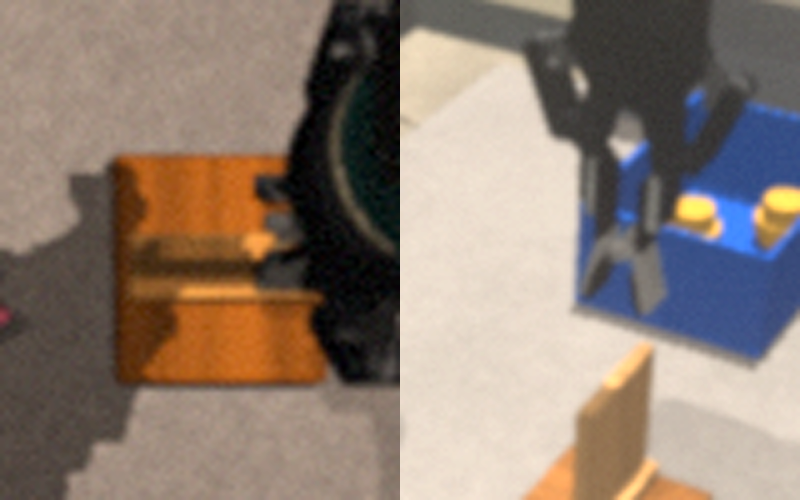

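The clamp came off the rack held upright with its jaws spread, the tips at about (590,295) and (648,305) in the crop. I check its height in the grip next.

Run:
```python
from h import *
s=load('s2')
for z in(218,223,228,233,238): print(z,[np.round((proj(s,(526.6+dx,-210+dy,z+dz))-[260,85])*4+[400,0]) for dx,dy,dz in((0,0,0),(17,12,-42),(-17,12,-42),(17,-12,-42),(-17,-12,-42))])
print('fingertips',(proj(s,(526.6,-210,243.5))-[260,85])*4+[400,0],(proj(s,(543,-210,243.5))-[260,85])*4+[400,0],(proj(s,(510,-210,243.5))-[260,85])*4+[400,0])
c=load('top0');print('can',atz(c,281,107,170))
```

```text
218 [array([619., 251.]), array([582., 312.]), array([632., 328.]), array([600., 294.]), array([649., 309.])]
223 [array([620., 244.]), array([582., 305.]), array([632., 321.]), array([600., 287.]), array([650., 302.])]
228 [array([620., 237.]), array([582., 298.]), array([633., 314.]), array([601., 280.]), array([651., 295.])]
233 [array([621., 229.]), array([583., 291.]), array([633., 307.]), array([601., 273.]), array([651., 288.])]
238 [array([621., 222.]), array([583., 284.]), array([634., 300.]), array([601., 266.]), array([652., 281.])]
fingertips [621.73152394 213.78202321] [596.81623336 206.57281079] [647.27960019 221.17433149]
can [748.94876865 -36.79831143 170.        ]
```

{"fn": "servo_tool", "kwargs": {"commands": [[1.6, 0.35, 0, 0, 0, 0, 20], [2.7, 0.58, 0, 0, 0, 0, 20], [2.7, 0.58, 0, 0, 0, 0, 20], [2.7, 0.58, 0, 0, 0, 0, 20], [2.7, 0.58, 0, 0, 0, 0, 20], [2.7, 0.58, 0, 0, 0, 0, 20], [2.7, 0.58, 0, 0, 0, 0, 20], [2.7, 0.58, 0, 0, 0, 0, 20], [2.7, 0.58, 0, 0, 0, 0, 20], [2.58, 0.57, 0, 0, 0, 0, 20], [0, 0, 0, 0, 0, -7.15, 20], [0, 0, 0, 0, 0, -7.15, 20]]}}

```text
clock: 6.72
tcp_pos: [581.2, 51.3, 262.8]
tcp_rot: [-3.139, -0.002, 1.831]
wrist_force: [0.2, -0.7, -0.5]
gripper_width: 30.8
```

{"fn": "servo_tool", "kwargs": {"commands": [[0, 0, 1.2, 0, 0, 0, 20], [0, 0, 1.2, 0, 0, 0, 20], [0, 0, 1, 0, 0, 0, 20], [0, 0, 0, 0, 0, 0, 20], [0, 0, 0, 0, 0, 0, 20]]}}

```text
clock: 7.13
tcp_pos: [581.0, 47.4, 228.5]
tcp_rot: [-3.138, -0.0, 1.818]
wrist_force: [0.4, 0.0, -0.2]
gripper_width: 31.1
```

Run:
```python
from h import *
a=snap('top','t3')['img'];b=snap('side','s3')['img']
f=lambda i:cv2.convertScaleAbs(cv2.resize(i,(400,500),interpolation=cv2.INTER_CUBIC),alpha=1.5)
cv2.imwrite('pics/v3.png',np.hstack([f(a[145:245,190:270]),f(b[145:270,190:290])]))
s=load('s3');c=load('t3');o=get_obs();p=o['tcp_pos'];print(p,o['tcp_rot'])
t=np.radians(14.3)
R=np.array([[np.cos(t),-np.sin(t)],[np.sin(t),np.cos(t)]])
for x,y,z in((17,12,-42),(-17,12,-42),(17,-12,-42),(-17,-12,-42)):
    q=np.r_[p[:2]+R@[x,y],p[2]-37+z];print('jaw',(proj(s,q)-[190,145])*4+[400,0],(proj(c,q)-[190,145])*5)
for x,y in((5,-50),(5,-115),(-5,-65),(-5,-120)):
    q=np.r_[np.array([560,135])+R@[x,y],125];print('plate',(proj(s,q)-[190,145])*4+[400,0],(proj(c,q)-[190,145])*5)
```

```text
[582.13683201  48.00678484 230.14269257] [-3.14145120e+00 -1.72530465e-05  1.81862189e+00]
jaw [542.42162934 319.69423634] [215.54932976 174.84900002]
jaw [602.64054487 331.73607967] [234.43422597 252.24332177]
jaw [558.87025932 291.39090892] [270.83290169 161.18989759]
jaw [618.0741606  302.97294095] [289.92608353 238.45428423]
plate [547.98421697 394.58824064] [165.05452983 227.01175581]
plate [591.14160961 316.10635731] [311.10185364 190.82757522]
plate [575.89678722 379.39100317] [204.20617257 240.8382517 ]
plate [611.18041737 313.72633063] [327.82197688 210.1615352 ]
```

View pics/v3.png

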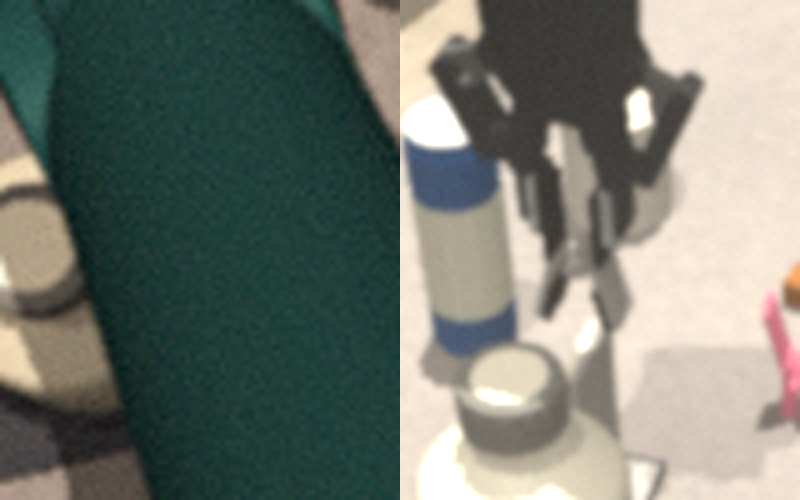

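The side view shows the jaws straddling the grip/plate top edge, tips at about (548,318) and (608,328) in the crop, within 3 mm of prediction. I lower them over it.

{"fn": "servo_tool", "kwargs": {"commands": [[0, 0.1, 0.8, 0, 0, 0, 20], [0, 0, 0.8, 0, 0, 0, 20], [0, 0, 0.8, 0, 0, 0, 20], [0, 0, 0.8, 0, 0, 0, 20], [0, 0, 0.8, 0, 0, 0, 20], [0, 0, 0.6, 0, 0, 0, 20], [0, 0, 0.5, 0, 0, 0, 20], [0, 0, 0.3, 0, 0, 0, 20], [0, 0, 0, 0, 0, 0, 20], [0, 0, 0, 0, 0, 0, 20]]}}

```text
clock: 8.07
tcp_pos: [583.1, 48.5, 176.2]
tcp_rot: [-3.142, -0.0, 1.82]
wrist_force: [0.1, 0.4, -0.4]
gripper_width: 31.0
```

{"fn": "servo_tool", "kwargs": {"commands": [[0, 0, 0.3, 0, 0, 0, 20], [0, 0, 0.2, 0, 0, 0, 20], [0, 0, 0, 0, 0, 0, 20], [0, 0, 0, 0, 0, 0, 20]]}}

```text
clock: 8.4
tcp_pos: [583.0, 48.4, 171.3]
tcp_rot: [3.142, 0.0, 1.82]
wrist_force: [-0.5, -0.2, -1.0]
gripper_width: 30.9
```

{"fn": "servo_tool", "kwargs": {"commands": [[0, 0, 0.2, 0, 0, 0, 20], [0, 0, 0, 0, 0, 0, 20], [0, 0, 0, 0, 0, 0, 40], [0, 0, 0, 0, 0, 0, 45], [0, 0, 0, 0, 0, 0, 50], [0, 0, 0, 0, 0, 0, 55], [0, 0, 0, 0, 0, 0, 60], [0, 0, 0, 0, 0, 0, 70], [0, 0, 0, 0, 0, 0, 85], [0, 0, 0, 0, 0, 0, 100], [0, 0, 0, 0, 0, 0, 100], [0, 0, 0, 0, 0, 0, 100]]}}

```text
clock: 9.4
tcp_pos: [582.9, 48.3, 169.3]
tcp_rot: [-3.141, 0.0, 1.82]
wrist_force: [-0.2, -1.2, 0.3]
gripper_width: 85.6
```

{"fn": "servo_tool", "kwargs": {"commands": [[0, 0, -0.5, 0, 0, 0, 100], [0, 0, -1.5, 0, 0, 0, 100], [0, 0, -2, 0, 0, 0, 100], [0, 0, -2, 0, 0, 0, 100], [0, 0, -2, 0, 0, 0, 100], [0, 0, -1, 0, 0, 0, 100], [0, 0, 0, 0, 0, 0, 100]]}}

```text
clock: 9.98
tcp_pos: [584.6, 48.8, 262.1]
tcp_rot: [3.136, 0.001, 1.82]
wrist_force: [0.3, 0.1, 0.2]
gripper_width: 85.5
```

Run:
```python
from h import *
b=snap('side','s4')['img'];s=load('s4');o=get_obs();print(o['tcp_pos'],o['tcp_rot'],o['gripper_width'])
cv2.imwrite('pics/v4.png',cv2.convertScaleAbs(cv2.resize(b[145:270,180:300],(720,750),interpolation=cv2.INTER_CUBIC)[:600],alpha=1.5))
for n,q in dict(pivot=(582.2,47.8,133),h1=(606.4,54,181),h2=(558,41.6,181),capc=(560,135,187),g0=(575,87,125),g1=(590.6,24,125)).items(): print(n,(proj(s,q)-[180,145])*6)
```

```text
[583.62298409  48.53627368 260.40027652] [3.13904843e+00 5.34372603e-04 1.81956639e+00] 85.5960709498895
pivot [334.14795962 504.32208753]
h1 [258.51287905 389.47395978]
h2 [392.90330443 415.15227149]
capc [224.27502055 560.39770255]
g0 [288.36864268 592.76224366]
g1 [353.84459392 475.3457158 ]
```

View pics/v4.png

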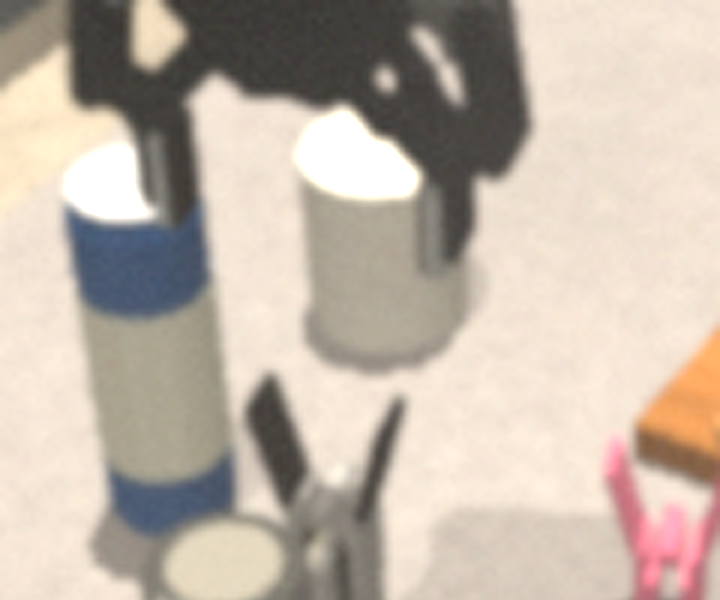

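The clamp stands on the edge, handle tips at (268,380) and (400,400), and the cap is where predicted. The tips look a little high, so I compare them with the seated clamp on the rack.

Run:
```python
from h import *
s=load('side0')
def tips(cx,cy,t,z,s,off,k,add):
    R=np.array([[np.cos(t),-np.sin(t)],[np.sin(t),np.cos(t)]])
    return [np.round((proj(s,np.r_[np.array([cx,cy])+R@[x,0],z+48])-off)*k+add) for x in(25,-25)]
print('rack obs 545,325 / 615,343',tips(526,-210,0,133,s,[270,155],4,[400,300]))
s4=load('s4')
for z in(133,137,141,145):print(z,'obs 268,380/400,400',tips(582.2,47.8,.25,z,s4,[180,145],6,0))
# template both at same scale
a=cv2.resize(load('side0')['img'][155:215,295:345],None,fx=7,fy=7,interpolation=cv2.INTER_CUBIC)
b=cv2.resize(load('s4')['img'][200:260,210:260],None,fx=7,fy=7,interpolation=cv2.INTER_CUBIC)
def mark(img,sc,off,pts):
    for p in pts:
        u=(proj(sc,p)-off)*7;cv2.circle(img,tuple(int(i) for i in u),3,(0,255,0),-1)
def pts(cx,cy,t,z):
    R=np.array([[np.cos(t),-np.sin(t)],[np.sin(t),np.cos(t)]])
    return [np.r_[np.array([cx,cy])+R@[x,y],z+dz] for x,y,dz in((25,12,48),(25,-12,48),(-25,12,48),(-25,-12,48),(0,12,0))]
a=cv2.convertScaleAbs(a,alpha=1.5);b=cv2.convertScaleAbs(b,alpha=1.5)
mark(a,s,[295,155],pts(526,-210,0,133));mark(b,s4,[210,200],pts(582.2,47.8,.25,133))
cv2.imwrite('pics/v5.png',np.hstack([a,b]))
```

```text
rack obs 545,325 / 615,343 [array([541., 313.]), array([614., 336.])]
133 obs 268,380/400,400 [array([258., 389.]), array([393., 415.])]
137 obs 268,380/400,400 [array([258., 381.]), array([392., 406.])]
141 obs 268,380/400,400 [array([257., 372.]), array([392., 397.])]
145 obs 268,380/400,400 [array([256., 363.]), array([391., 389.])]
```

View pics/v5.png

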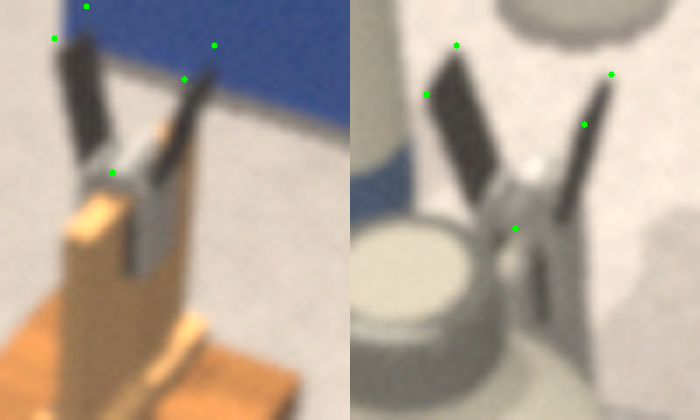

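The overlay puts the clamp at or near full seating, origin about 133–138 against the allowed 125–145. Next is the cap.

{"fn": "servo_tool", "kwargs": {"commands": [[1.5, 0, 0, 0, 0, 0, 100], [2.5, -0.1, 0, 0, 0, 0, 100], [2.5, -0.1, 0, 0, 0, 0, 100], [2.46, 0, 0, 0, 0, 0, 100], [0, 0, 1.4, 0, 0, 0, 100], [0, 0, 1.4, 0, 0, 0, 100], [0, 0, 1.4, 0, 0, 0, 100], [0, 0, 1.4, 0, 0, 0, 100], [0, 0, 1.4, 0, 0, 0, 100], [0, 0, 1.0, 0, 0, 0, 100], [0, 0, 0, 0, 0, 0, 100], [0, 0, 0, 0, 0, 0, 100]]}}

```text
clock: 11.03
tcp_pos: [558.2, 134.5, 178.2]
tcp_rot: [-3.139, -0.0, 1.82]
wrist_force: [-0.1, -1.2, 0.9]
gripper_width: 85.5
```

{"fn": "servo_tool", "kwargs": {"commands": [[0, 0.15, 0.2, 0, 0, 0, 80], [0, 0, 0, 0, 0, 0, 72], [0, 0, 0, 0, 0, 0, 66], [0, 0, 0, 0, 0, 0, 60], [0, 0, 0, 0, 0, 0, 50], [0, 0, 0, 0, 0, 0, 50], [0, 0, 0, 0, 0, 0, 50], [0, 0, 0, 0, 0, 0, 50]], "squeeze": 60}}

```text
clock: 11.7
tcp_pos: [562.1, 135.6, 178.6]
tcp_rot: [3.138, -0.0, 1.819]
wrist_force: [1.6, 0.2, 6.2]
gripper_width: 52.5
```

{"fn": "servo_tool", "kwargs": {"commands": [[0, 0, 0, 0, 0, 0, 50], [0, 0, 0, 0, 0, 0, 50], [0, 0, 0, 0, 0, 0, 50]]}}

```text
clock: 11.95
tcp_pos: [562.1, 135.6, 178.6]
tcp_rot: [3.138, -0.0, 1.819]
wrist_force: [1.4, 0.4, 5.6]
gripper_width: 52.6
```

{"fn": "servo_tool", "kwargs": {"commands": [[0, 0, 0.2, 0, 0, 0, 50], [0, 0, 0.2, 0, 0, 0, 50], [0, 0, 0.2, 0, 0, 0, 50], [0, 0, 0, 0, 0, 0, 50], [0, 0, 0, 0, 0, 0, 50]]}}

```text
clock: 12.37
tcp_pos: [562.1, 135.7, 172.8]
tcp_rot: [3.138, -0.0, 1.82]
wrist_force: [2.0, -0.5, 7.5]
gripper_width: 52.2
```

{"fn": "servo_tool", "kwargs": {"commands": [[0, 0.1, 0.15, 0, 0, 0, 50], [0, 0.1, 0.1, 0, 0, 0, 50], [0, 0, 0, 0, 0, 0, 50], [0, 0, 0, 0, 0, 0, 50]]}}

```text
clock: 12.7
tcp_pos: [562.3, 135.7, 170.0]
tcp_rot: [-3.142, 0.001, 1.82]
wrist_force: [-2.0, -0.1, 9.2]
gripper_width: 52.5
```

{"fn": "servo_tool", "kwargs": {"commands": [[0, -0.1, 0, 0, 0, 0, 50], [0, 0, 0, 0, 0, -4, 50], [0, 0, 0, 0, 0, -4, 50], [0, 0, 0, 0, 0, -4, 50], [0, 0, 0, 0, 0, -4, 50], [0, 0, 0, 0, 0, -4, 50], [0, 0, 0, 0, 0, 0, 50]]}}

```text
clock: 13.28
tcp_pos: [562.5, 136.0, 170.4]
tcp_rot: [3.139, 0.001, 2.171]
wrist_force: [0.7, 0.4, 9.2]
gripper_width: 52.2
```

{"fn": "servo_tool", "kwargs": {"commands": [[0, 0, 0, 0, 0, -5, 50], [0, 0, 0, 0, 0, -5, 50], [0, 0, 0, 0, 0, -5, 50], [0, 0, 0, 0, 0, -5, 50], [0, 0, 0, 0, 0, -5, 50], [0, 0, 0, 0, 0, -5, 50], [0, 0, 0, 0, 0, -5, 50], [0, 0, 0, 0, 0, -5, 50], [0, 0, 0, 0, 0, -5, 50], [0, 0, 0, 0, 0, -5, 50], [0, 0, 0, 0, 0, -5, 50], [0, 0, 0, 0, 0, -5, 50]]}}

```text
clock: 14.28
tcp_pos: [562.5, 136.4, 170.5]
tcp_rot: [3.141, 0.003, -3.063]
wrist_force: [0.4, 0.1, 9.6]
gripper_width: 52.8
```

Run:
```python
from h import *
b=snap('side','s6')['img'];o=get_obs();print(o['tcp_pos'],o['tcp_rot'],o['wrist_force'],o['wrist_torque'],o['gripper_width'])
cv2.imwrite('pics/v6.png',cv2.convertScaleAbs(cv2.resize(b[180:330,160:300],(560,600),interpolation=cv2.INTER_CUBIC),alpha=1.5))
```

```text
[562.43013237 136.4011055  170.34810307] [ 3.14034056e+00  2.63655434e-03 -3.05984872e+00] [ 0.485468   -0.12476373  9.0380463 ] [ 0.0470643  -0.02183176  0.00222956] 52.61470345867734
```

View pics/v6.png

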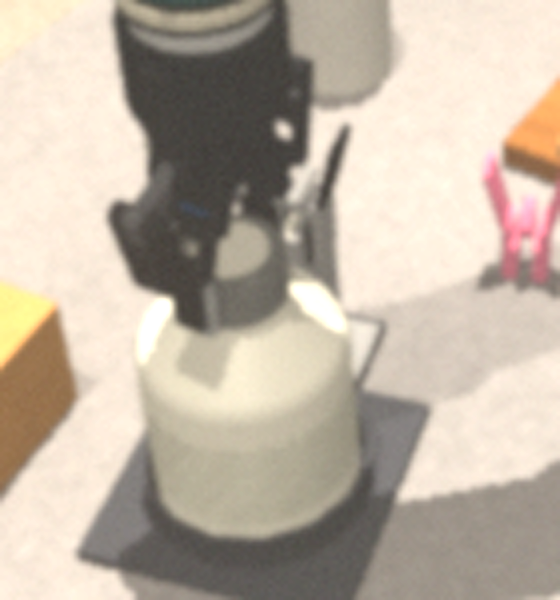

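The twist reached 1.40 rad, the clamp is still in place with its handle at (340,150), and the jug has not swivelled. I lift straight up.

{"fn": "servo_tool", "kwargs": {"commands": [[0, 0, -0.3, 0, 0, 0, 50], [0, 0, -0.4, 0, 0, 0, 50], [0, 0, -0.5, 0, 0, 0, 50], [0, 0, -0.6, 0, 0, 0, 50], [0, 0, -1, 0, 0, 0, 50], [0, 0, -1, 0, 0, 0, 50], [0, 0, -1.5, 0, 0, 0, 50], [0, 0, -1.5, 0, 0, 0, 50], [0, 0, -1.5, 0, 0, 0, 50], [0, 0, -1.5, 0, 0, 0, 50], [0, 0, -1.2, 0, 0, 0, 50], [0, 0, -0.6, 0, 0, 0, 50]]}}

```text
clock: 15.33
tcp_pos: [561.8, 135.7, 286.7]
tcp_rot: [3.141, 0.002, -3.067]
wrist_force: [0.6, -0.7, -0.4]
gripper_width: 52.7
```

{"fn": "servo_tool", "kwargs": {"commands": [[0, 0, 0, 0, 0, 0, 50], [0, 0, 0, 0, 0, 0, 50], [0, 0, 0, 0, 0, 0, 50], [0, 0, 0, 0, 0, 0, 50]]}}

```text
clock: 15.67
tcp_pos: [560.8, 134.9, 283.8]
tcp_rot: [-3.141, -0.002, -3.067]
wrist_force: [-0.3, -0.5, 0.4]
gripper_width: 52.6
```

Run:
```python
from h import *
b=snap('side','s7')['img'];a=snap('top','t7')['img'];o=get_obs();print(o['clock'],o['tcp_pos'],o['tcp_rot'],o['wrist_force'],o['gripper_width'])
f=lambda i:cv2.convertScaleAbs(cv2.resize(i,(400,600),interpolation=cv2.INTER_CUBIC),alpha=1.5)
cv2.imwrite('pics/v7.png',np.hstack([f(b[150:330,170:290]),f(a[130:250,180:260])]))
```

```text
15.7667 [561.04813591 135.1894111  283.99098925] [-3.14146010e+00 -1.52594450e-03 -3.06716764e+00] [-0.15644758 -0.30254444  0.03530452] 52.8065721141659
```

View pics/v7.png

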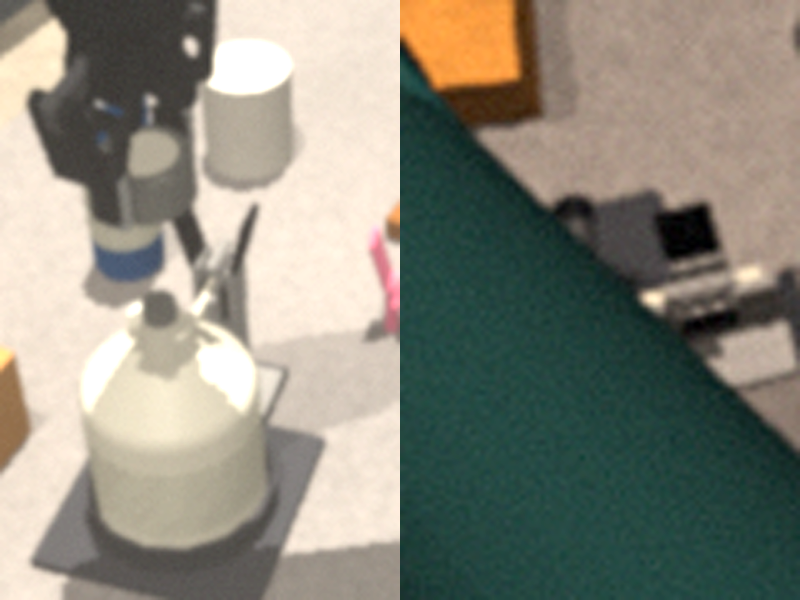

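The cap is off and level in the fingers at (160,175), with the jug's open mouth below at (160,305). The clamp still sits over the grip and plate in both views, so I hand in.

```bash
python3 -c "
from h import *
print(robot.hand_in(), get_obs()['tcp_pos'], get_obs()['gripper_width'])"
```

```text
the job is handed in; nothing more can be done
the job is handed in; nothing more can be done
```

I moved the clamp from the rack onto the jug's grip and plate and let go. Then I pressed the cap down about 8 mm, turned it 1.40 rad anticlockwise, and lifted it off. The job is handed in; it gave no verdict.

**Last checks before handing in (clock 15.8 s):**
- **Cap:** held level at 52.8 mm grip opening. By arithmetic from the tool height, its rim is about 94 mm above the mouth. The tool is within about 1–2 mm of the jug axis, and wrist force is near zero.
- **Clamp and jug:** both cameras show the clamp upright on the edge, the jug not visibly swivelled, and the nearby objects in view in place.

**What I could not confirm or did not match:**
- **Clamp seating height:** I know this only to a few mm. My estimate is 8–13 mm above the edge, against the 0–20 mm allowed. The rack reference for this check was itself about 5 mm off.
- **Pinch force:** the clamp's force on the plate and grip could not be measured. I judged it from the pictures only.
- **Jug axis:** while gripping the cap, contact put the axis about 2 mm further along x than the camera estimate. I shifted to relieve the side force before twisting.

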